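# Knock the spent filters out of their housing and stow them

### The arm

A 6-joint arm with a two-finger parallel gripper is mounted at the origin on a cart in front of the work surface, level with it; the furniture and walls round the work are solid. World frame = base frame: x ahead of the robot, y to its left, z up, the work surface at z = 0. Lengths are in mm, angles in rad, forces in N, time in s.
With the tool pointing down it reaches from about 275 to 1000 mm from the base axis. Payload 8.4 kg.
Tool frame: the origin (TCP) lies between the finger pads; the fingertips stand 22 mm ahead of it and the grasp point (between the pads) lies 3 mm ahead of it (r.nose_length is the z of the fingertips in the tool frame, in mm); z points along the fingers, y is the line along which they close (so a half turn about z gives the same grasp; the last joint's range is limited). The gripper opens to 85 mm and grips with 20 to 120 N. Pads are 22 mm wide; open, the fingers measure 114 mm over their backs; the gripper's body (76 mm by 85 mm) begins 54 mm behind the grasp point. The pads swing forward as they close: fully open they stand 13 mm farther back than shut.
Start: joints at [1.314, 0.353, 1.633, -0, 1.155, -0.002], TCP at [157.531, 604.824, 253.281] pointing down, gripper open.
Joint ranges: [-2.63, 2.63], [-0.92, 2.1], [0.06, 2.66], [-1.3, 4.44], [0, 2.69], [-3.02, 3.02]. Speed limits (rad/s): [2.22, 2.22, 2.79, 3.14, 3.14, 3.14].

### API

Orientations are given as [roll, pitch, yaw] about the fixed x, y, z axes, in that order (R = Rz(yaw) Ry(pitch) Rx(roll)).
In Python, from rig import r gives the robot as it stands.
- The arm moves only by the shell command python3 steer.py 'ROWS' [FORCE]. ROWS is rows parted by semicolons, their numbers by spaces, 1 to 5 of them, each of 7 numbers: a rotation vector rx, ry, rz in rad, then dx, dy, dz in mm, then the opening from 0.0 (shut) to 1.0 (fully open); each row shifts and turns the commanded pose from where the row before left it, along the tool's axes as they then stand; what a row does not reach is not made up. A row lasts 1/12 s, in which the tool goes at most 41.7 mm and 0.125 rad, less where a joint would pass 70% of its speed; a pose out of reach is approached as far as the arm can. The fingers move at their own pace and stop on an object; FORCE is the grip in N (left out, the last holds). Time passes only in rows, so rows that do not move let the fingers close. It prints the time, the measured TCP pose, the force, the opening and the grip force at its end.
- r.sense(): the state, without advancing time (a new reading comes with each control period).
- r.grab_frame(name): name is "side" or "top" or "wrist"; returns the picture (480x640x3 uint8, red, green, blue); there is no depth.
- r.camera_params(name): a dict with "fx", "fy", "cx", "cy" (pixels), "rvec" (rotation vector, rad) and "tvec" (3), from world to camera coordinates, as OpenCV has them. Camera axes: x right, y down, z forward; pixel columns grow to the right and rows downward; lengths in mm; the calibration is good to about 2 mm. A picture is of the moment at which its call begins: read the wrist's pose just before it. camera_params takes no time and is no camera call; for the wrist camera it gives the pose at the moment of the call.
- r.sign_off(): hands the job in; it is judged then, once.
The state is a dict: "clock": time; "qpos": joint angles; "qvel": joint speeds; "joint_efforts": joint torques, N m; "eef_pos": TCP position; "tcp_rot": TCP orientation; "contact_force": force on the tool from outside, world axes, zero at the start; "wrist_torque": the same for the moment, N m; "opening": opening from 0.0 (shut) to 1.0 (fully open); "grasp_force": force on a finger pad.
Only numpy, scipy, OpenCV 4.12 (cv2) and the standard library are available. Lean on these libraries where they do the work, as an engineer would, in place of code of your own. Each camera call takes 0.05 s, during which the arm holds its last target. There are 200 camera calls.

### The job

The spent breathing filters are stuck in the filter housing, which stands back-up on its stand. Put the needle box that blocks the collection cabinet up on the cabinet's roof, slide the empty tray fully home under the housing, and with the push rod push every filter down through the access hole in its back so that it drops into the tray; never touch the filters with the gripper. Then put the rod back upright in its stand, slide the tray with the filters out and fully home into the collection cabinet, and leave the other things on the worktop alone.

Things in the scene. Friction and masses are not known exactly. Their poses are not given: they have to be found in the camera images.
- housing: Fixed grey filter housing on its stand, x from -55 to +60 mm, 230 mm wide (y), 92 mm high, origin on the worktop; its own -x side is open for the tray. Inner faces of the legs at y = +-105 mm, of the back wall (stops the tray) at x = +52 mm, clear height 41 mm. Its top plate is the housing's back: four access holes in a row along y, under each a pocket, open below.
- hole_1 (a point): Centre of an access hole, 20 mm in diameter, at the top face of the housing's top plate (x = 0, y = +70.5 mm, z = 92 mm of the housing), over filter_1's pocket
- hole_2 (a point): Centre of an access hole, 20 mm in diameter, at the top face of the housing's top plate (x = 0, y = +23.5 mm, z = 92 mm of the housing), over filter_2's pocket
- hole_3 (a point): Centre of an access hole, 20 mm in diameter, at the top face of the housing's top plate (x = 0, y = -23.5 mm, z = 92 mm of the housing), over filter_3's pocket
- hole_4 (a point): Centre of an access hole, 20 mm in diameter, at the top face of the housing's top plate (x = 0, y = -70.5 mm, z = 92 mm of the housing), over filter_4's pocket
- filter_1: Spent filter, white plastic block with a grey band, 70 (x) x 35 (y) x 30 mm high, 60 g, origin at the centre of its underside; starts under hole_1 (may be absent), stuck on two spring catches, top 10 mm below the top plate's top face. The catches yield at about 9 N and drag on it until its top is 50 mm below that face; it never falls by itself
- filter_2: The same as filter_1, under hole_2 (may be absent)
- filter_3: The same as filter_1, under hole_3 (may be absent)
- filter_4: The same as filter_1, under hole_4 (may be absent)
- tray: Loose steel tray, 100 (x) x 196 (y) x 26 mm high, walls and floor 4 mm, 0.45 kg, origin at the centre of its underside. Off its -x side stands a black upright grip, 18 (x) x 14 (y) mm, centre at x = -75 mm, y = 0, top at z = 135 mm. Slides on the worktop. Home in the housing or cabinet when its back is at the back wall: origin at x = +2 mm, y = 0 of theirs, same yaw
- cabinet: Fixed white collection cabinet without a floor, x from -55 to +60 mm, 226 mm wide (y), origin on the worktop; open at its own -x side: opening 210 mm wide, 55 mm high; back wall's inner face at x = +52 mm. Flat roof at z = 63 mm with a rim 5 mm high, 4 mm thick, round its edge
- rod: Push rod, 114 mm long, 120 g, origin at its tip's centre, z along it: shaft 12 mm in diameter and 56 mm long, then a collar 32 mm in diameter, 8 mm thick, then a round black grip 18 mm in diameter (z = 64 to 114 mm). The collar stops on the top plate; the filter has then been pushed right out. Starts upright in its stand, collar on the stand's top, tip 6 mm above the worktop
- rod_stand: Fixed aluminium block, 40 x 40 mm, 62 mm high, with an upright through hole 18 mm in diameter at its centre; origin on the worktop below the hole
- needle_box: Loose cardboard-like box lying flat in front of the cabinet opening, 40 (x) x 75 (y) x 26 mm high, 80 g, origin at the centre of its underside
- syringe_10: Bystander: large syringe lying near the front edge, 36 x 124 x 18 mm
- airway: Bystander: green curved airway lying on the shelf at the left, 66 x 76 x 12 mm
- tape_roll: Bystander: roll of tape at the back, 54 mm across, 12 mm high
- vial: Bystander: vial standing at the back, 29 mm across, 66 mm high
- torch: Bystander: white pen torch lying near the front edge, 11 x 121 x 12 mm

How it is judged (in metres and radians):
On the way, in this order (a step that is already met when the one before it is completed fails the run):
1. the empty tray is fully home under the housing (x of tray in the frame of housing between -0.007 and 0.007 m and y of tray in the frame of housing between -0.012 and 0.012 m and angle between the x axis of tray and the x axis of housing, either way round below 0.1 rad and height (world z) of tray below 0.006 m), for 0.2 s.
2. every filter is out of the housing and lies in the tray, still under the housing (x of filter_1 in the frame of tray between -0.046 and 0.046 m and y of filter_1 in the frame of tray between -0.094 and 0.094 m and z of filter_1 in the frame of tray between -0.002 and 0.02 m and x of filter_2 in the frame of tray between -0.046 and 0.046 m and y of filter_2 in the frame of tray between -0.094 and 0.094 m and z of filter_2 in the frame of tray between -0.002 and 0.02 m and x of filter_3 in the frame of tray between -0.046 and 0.046 m and y of filter_3 in the frame of tray between -0.094 and 0.094 m and z of filter_3 in the frame of tray between -0.002 and 0.02 m and x of filter_4 in the frame of tray between -0.046 and 0.046 m and y of filter_4 in the frame of tray between -0.094 and 0.094 m and z of filter_4 in the frame of tray between -0.002 and 0.02 m and x of tray in the frame of housing between -0.02 and 0.02 m), for 0.2 s.
3. the rod stands back in its stand, the tray with all the filters still under the housing (horizontal distance between rod and rod_stand below 0.008 m and height (world z) of rod below 0.012 m and angle between rod's own z axis and vertical below 0.15 rad and x of filter_1 in the frame of tray between -0.046 and 0.046 m and y of filter_1 in the frame of tray between -0.094 and 0.094 m and z of filter_1 in the frame of tray between -0.002 and 0.02 m and x of filter_2 in the frame of tray between -0.046 and 0.046 m and y of filter_2 in the frame of tray between -0.094 and 0.094 m and z of filter_2 in the frame of tray between -0.002 and 0.02 m and x of filter_3 in the frame of tray between -0.046 and 0.046 m and y of filter_3 in the frame of tray between -0.094 and 0.094 m and z of filter_3 in the frame of tray between -0.002 and 0.02 m and x of filter_4 in the frame of tray between -0.046 and 0.046 m and y of filter_4 in the frame of tray between -0.094 and 0.094 m and z of filter_4 in the frame of tray between -0.002 and 0.02 m and x of tray in the frame of housing between -0.05 and 0.02 m and y of tray in the frame of housing between -0.03 and 0.03 m), for 0.2 s.
4. the tray with all the filters is fully home in the cabinet (x of tray in the frame of cabinet between -0.007 and 0.007 m and y of tray in the frame of cabinet between -0.012 and 0.012 m and angle between the x axis of tray and the x axis of cabinet, either way round below 0.1 rad and height (world z) of tray below 0.006 m and x of filter_1 in the frame of tray between -0.046 and 0.046 m and y of filter_1 in the frame of tray between -0.094 and 0.094 m and z of filter_1 in the frame of tray between -0.002 and 0.02 m and x of filter_2 in the frame of tray between -0.046 and 0.046 m and y of filter_2 in the frame of tray between -0.094 and 0.094 m and z of filter_2 in the frame of tray between -0.002 and 0.02 m and x of filter_3 in the frame of tray between -0.046 and 0.046 m and y of filter_3 in the frame of tray between -0.094 and 0.094 m and z of filter_3 in the frame of tray between -0.002 and 0.02 m and x of filter_4 in the frame of tray between -0.046 and 0.046 m and y of filter_4 in the frame of tray between -0.094 and 0.094 m and z of filter_4 in the frame of tray between -0.002 and 0.02 m), for 0.2 s.
At the end, for the whole second after the job is handed in: Tray home in the cabinet (origin within 7 mm of the cabinet's in x, 12 mm in y, 0.1 rad), every filter lying in it (less than 20 mm above the tray's underside), needle box flat on the roof, rod upright in its stand (within 8 mm of its axis, tip below z = 12 mm), all at rest (all of step 4 and x of needle_box in the frame of cabinet between -0.05 and 0.055 m and y of needle_box in the frame of cabinet between -0.105 and 0.105 m and z of needle_box in the frame of cabinet between 0.058 and 0.075 m and angle between needle_box's own z axis and vertical below 0.3 rad and horizontal distance between rod and rod_stand below 0.008 m and height (world z) of rod below 0.012 m and angle between rod's own z axis and vertical below 0.15 rad and linear speed of each of tray, rod, needle_box, filter_1, filter_2, filter_3, filter_4 below 0.02 m/s); the robot touches nothing.
It fails at once if the gripper or arm touches a filter (contact force between any of the fingers, the arm and filter_1 above 0.5 N or contact force between any of the fingers, the arm and filter_2 above 0.5 N or contact force between any of the fingers, the arm and filter_3 above 0.5 N or contact force between any of the fingers, the arm and filter_4 above 0.5 N).
It fails at once if a bystander is pushed more than 4 cm from its place (distance of any of syringe_10, airway, tape_roll, vial, torch from where it was at the start of the episode above 0.04 m).
Of filter_1, filter_2, filter_3, filter_4 only 2 to 4 are there at a start; the rules pass over those that are not, and their reading is None.
At some moment in a run one of needle_box may be knocked a few centimetres aside while the robot is not near it.
It also fails if it takes over 208 s, if anything falls off the work surface, if the arm or the gripper's body presses on something with over 40 N, if the wrist force passes 120 N, or if a joint passes its speed limit or range.

## Working session

There is one attempt and no reset: what is moved stays moved. The work goes in short steps, Python scripts to look and compute and a shell command to move; the robot and the scene stay as the last step left them, time stands still between calls to the robot, and variables do not carry over. Pictures are saved under pics/ and viewed, at most 16 in all, crops included, and the job is handed in when it is done.

```bash
ls; mkdir -p pics; python3 - <<'E'
from rig import r
import cv2
for n in("side","top"):
    cv2.imwrite(f"pics/{n}0.png",r.grab_frame(n)[:,:,::-1]); print(n,r.camera_params(n))
print(r.sense()); print(r.camera_params("wrist"))
E
```

```text
pics
rig.py
steer.py
side {'fx': 544.5798021541412, 'fy': 544.5798021541412, 'cx': 313.1646937601332, 'cy': 231.96490184567827, 'rvec': array([ 2.17829421, -0.25351571,  0.1355223 ]), 'tvec': array([-532.83224147,  116.28714745, 1182.22947733])}
top {'fx': 595.2974788800022, 'fy': 595.2974788800022, 'cx': 319.0655305663199, 'cy': 240.33029679191617, 'rvec': array([ 2.18520321, -2.15409937,  0.0752686 ]), 'tvec': array([  -7.0888468 ,  546.92326949, 1239.35589503])}
{'clock': 0.1, 'qpos': array([ 1.31364225e+00,  3.53614722e-01,  1.63406012e+00,  1.28949645e-05,
        1.15521958e+00, -2.36524775e-03]), 'qvel': array([-0.00073565, -0.00097547, -0.00094548,  0.00078309, -0.00092667,
        0.00096575]), 'joint_efforts': array([-1.12299353e-03, -6.06354690e+01, -3.42823291e+01, -6.08987762e-05,
        3.87198786e-03, -2.16551896e-06]), 'eef_pos': array([157.39721326, 604.43468601, 252.61420983]), 'tcp_rot': array([-3.14029091e+00, -1.48695878e-05,  2.88679861e+00]), 'contact_force': array([-0.40817394,  0.57035802,  0.38586021]), 'wrist_torque': array([-0.00474086, -0.00257446, -0.00558722]), 'grasp_force': 0.0, 'opening': 1.0033206911661738}
{'fx': 349.1749702761317, 'fy': 349.1749702761317, 'cx': 320.51148138212477, 'cy': 242.49968979745137, 'rvec': array([-2.28886652, -1.76642285, -0.26634542]), 'tvec': array([-623.47563826,  -36.80238138,  380.2257821 ])}
```
View pics/side0.png

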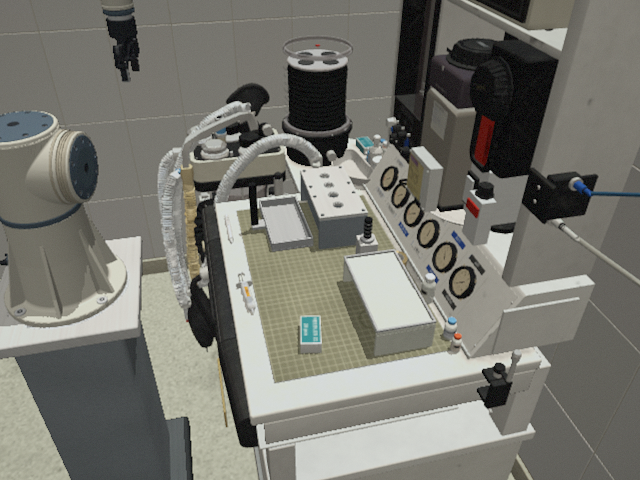

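View pics/top0.png

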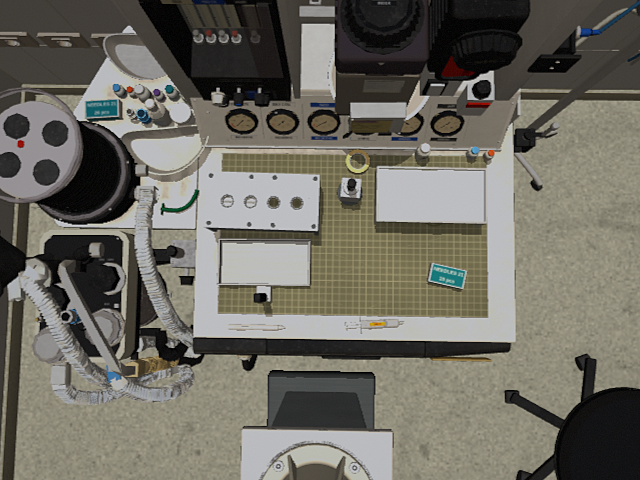

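The side and top views show the housing at top (203–320, 172–230), the tray in front with its grip at (263,295), the rod at (350,188), the cabinet at (376–486, 167–222) and the box at (448,275). I'll enlarge both.

```bash
cat > h.py <<'E'
import cv2, numpy as np
from scipy.spatial.transform import Rotation as R
from scipy.optimize import least_squares
from rig import r
def K(c): return np.array([[c['fx'],0,c['cx']],[0,c['fy'],c['cy']],[0,0,1.]])
def proj(c,P): return cv2.projectPoints(np.atleast_2d(np.float64(P)),c['rvec'],c['tvec'],K(c),None)[0][:,0]
def onz(c,uv,z):
    M=R.from_rotvec(c['rvec']).as_matrix(); d=M.T@np.linalg.inv(K(c))@[uv[0],uv[1],1]; o=-M.T@c['tvec']
    return o+d*(z-o[2])/d[2]
def tri(c1,u1,c2,u2):
    f=lambda P:np.r_[proj(c1,P)[0]-u1,proj(c2,P)[0]-u2]
    s=least_squares(f,onz(c1,u1,30)); return s.x,np.abs(s.fun).max()
def delta(pos,rpy=None):
    """tool-axis offset from the measured pose to target"""
    s=r.sense(); T=R.from_euler('xyz',s['tcp_rot'])
    d=T.inv().apply(np.array(pos)-s['eef_pos'])
    w=(T.inv()*R.from_euler('xyz',rpy)).as_rotvec() if rpy is not None else np.zeros(3)
    return np.round(w,4),np.round(d,1)
E
python3 - <<'E'
import cv2
t=cv2.imread("pics/top0.png");s=cv2.imread("pics/side0.png")
cv2.imwrite("pics/tc.png",cv2.resize(t[145:345,190:500],None,fx=2.5,fy=2.5,interpolation=cv2.INTER_CUBIC))
cv2.imwrite("pics/sc.png",cv2.resize(s[150:390,205:470],None,fx=2.5,fy=2.5,interpolation=cv2.INTER_CUBIC))
E
```

View pics/tc.png

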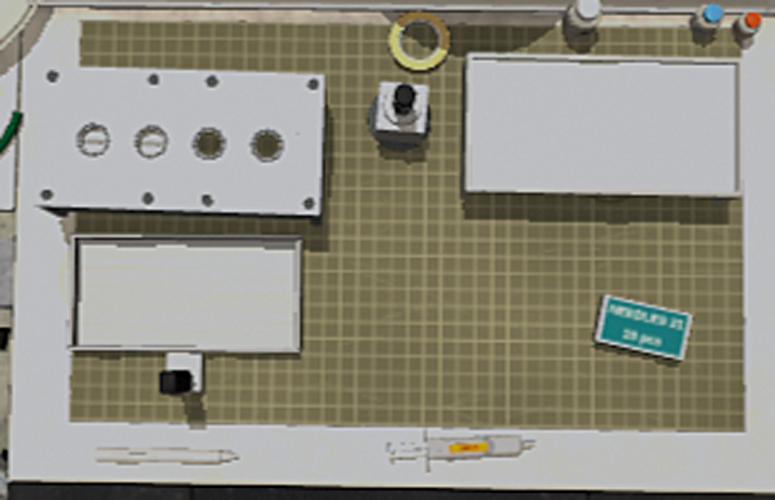

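View pics/sc.png

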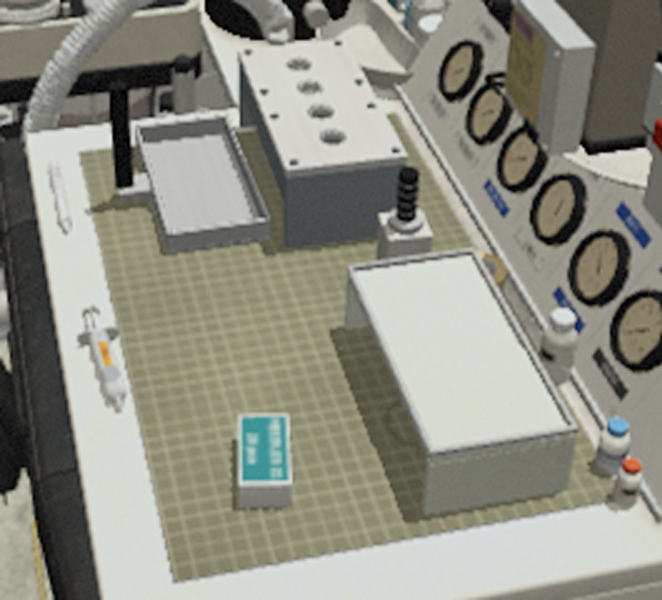

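Pockets 1 and 2 show white filters, and 3 and 4 show the worktop through the holes. The crops give all the corner pixels, so I'll triangulate those next.

```bash
cat > m.py <<'E'
from h import *
T=r.camera_params("top");S=r.camera_params("side")
t=lambda p:np.array(p)/2.5+[190,145]-.3
s=lambda p:np.array(p)/2.5+[205,150]-.3
D={'h1':((93,140),(300,64)),'h2':((151,141),(310,87)),'h3':((209,143),(321,111)),'h4':((267,145),(333,136)),
'houFR':((321,216),(287,167)),'houBR':((325,75),(405,156)),
'cabFL':((464,192),(349,266)),'cabBL':((467,53),(472,252)),'cabBR':((741,60),(574,428)),'cabFR':((739,196),(427,447)),
'trFL':((71,350),(137,125)),'trBL':((72,238),(222,118)),'trBR':((300,237),(268,216)),'trFR':((300,352),(167,238)),
'grip':((176,381),(118,84)),'rodtop':((404,90),(408,171)),
'bBL':((607,294),(290,414)),'bBR':((692,313),(291,482)),'bFR':((681,360),(238,480)),'bFL':((596,344),(240,413))}
P={}
for k,(a,b) in D.items():
    P[k],e=tri(T,t(a),S,s(b)); print(k,P[k].round(1),round(e,2))
for n,z in (('cab',68),('tr',26),('b',26)):
    q=np.array([onz(T,t(D[n+c][0]),z) for c in('FL','BL','BR','FR')])
    q2=np.array([onz(S,s(D[n+c][1]),z) for c in('FL','BL','BR','FR')])
    for w in(q,q2):
        yv=w[0]-w[3]+w[1]-w[2]; print(n,w.mean(0).round(1),'yaw',np.arctan2(-yv[0],yv[1]).round(3),'w',np.linalg.norm(yv)/2,'d',np.linalg.norm(w[1]-w[0]+w[2]-w[3])/2)
for i in range(1,5): print(i,onz(T,t(D[f'h{i}'][0]),92).round(1),onz(S,s(D[f'h{i}'][1]),92).round(1))
print('grip',onz(T,t((176,381)),135),onz(S,s((118,84)),135)); print('rod',onz(T,t((404,90)),120),onz(S,s((408,171)),120))
for p in((380,83),(430,85),(428,133),(377,132)): print(onz(T,t(p),62).round(1))
E
python3 m.py
```

```text
h1 [620.3 187.2  90.8] 0.74
h2 [619.6 140.2  90.7] 0.39
h3 [618.4  93.2  91. ] 0.33
h4 [617.4  46.2  91.6] 0.37
houFR [560.8   1.5  94.1] 0.75
houBR [6.748e+02 4.000e-01 9.000e+01] 0.05
cabFL [ 586.  -115.4   64.5] 1.12
cabBL [ 700.2 -116.8   61.2] 0.16
cabBR [ 696.1 -342.1   66.1] 0.05
cabFR [ 582.9 -338.6   69.3] 0.04
trFL [451.5 212.1  26. ] 0.96
trBL [545.3 215.4  19.6] 0.01
trBR [548.6  20.4  28. ] 0.3
trFR [451.6  19.1  19.5] 0.22
grip [426.4 110.2 136.9] 0.01
rodtop [656.9 -62.5 117.6] 0.7
bBL [ 504.9 -239.    25.1] 0.59
bBR [ 488.9 -309.9   25.9] 0.11
bFR [ 450.1 -300.2   27.4] 0.43
bFL [ 464.7 -229.9   26.3] 1.53
cab [ 640.3 -227.9   68. ] yaw -0.008 w 224.8245975770203 d 114.17517454869605
cab [ 640.4 -231.5   68. ] yaw -0.011 w 218.20752949824072 d 110.49721611339076
tr [498.5 116.5  26. ] yaw 0.012 w 193.46973118918075 d 95.99390587165917
tr [499.5 112.6  26. ] yaw 0.01 w 191.76040879680392 d 94.22028400657824
b [ 475.7 -269.6   26. ] yaw -0.19 w 72.37400972346329 d 41.86132229567463
b [ 478.4 -269.7   26. ] yaw -0.235 w 71.46672756373908 d 39.515307911935096
1 [619.  187.2  92. ] [621.8 185.2  92. ]
2 [618.7 140.1  92. ] [620.  138.1  92. ]
3 [617.7  93.2  92. ] [618.8  91.5  92. ]
4 [616.7  46.3  92. ] [618.1  45.5  92. ]
grip [426.43199996 110.44646546 135.        ] [426.77367341 113.55227357 135.        ]
rod [657.66750474 -62.74938172 120.        ] [654.00394528 -65.95040186 120.        ]
[674.2 -44.9  62. ]
[673.  -86.3  62. ]
[632.8 -85.   62. ]
[633.1 -42.9  62. ]
```

Both views agree on heights (holes about 91, box about 26, grip about 136, rod top about 118) and on sizes. I'll start with the box by turning the tool to line up with its short side.

```bash
A='0 0 0.12 0 0 0 1'; 
python3 steer.py '0 0 0.117 0 0 0 1;0 0 0.117 0 0 0 1;0 0 0.117 0 0 0 1;0 0 0.117 0 0 0 1;0 0 0.117 0 0 0 1' 30
python3 steer.py '0 0 0.117 0 0 0 1;0 0 0.117 0 0 0 1;0 0 0.117 0 0 0 1;0 0 0.117 0 0 0 1;0 0 0.117 0 0 0 1'
python3 steer.py '0 0 0.117 0 0 0 1;0 0 0.117 0 0 0 1;0 0 0.117 0 0 0 1;0 0 0 0 0 0 1'
python3 -c "
from h import *
print(delta([477,-269.7,180],[np.pi,0,1.36]))"
```

```text
clock: 0.52
eef_pos: [157.5, 604.6, 252.9]
tcp_rot: [-3.141, 0.0, 2.296]
contact_force: [-0.1, -0.1, 0.4]
opening: 1.002
grasp_force: 0.0
clock: 0.93
eef_pos: [157.5, 604.6, 252.8]
tcp_rot: [-3.141, 0.001, 1.711]
contact_force: [-0.2, 0.2, 0.1]
opening: 0.999
grasp_force: 0.0
clock: 1.27
eef_pos: [157.5, 604.6, 252.9]
tcp_rot: [-3.142, 0.001, 1.36]
contact_force: [0.2, 0.2, 0.3]
opening: 1.001
grasp_force: 0.0
(array([-0.0001,  0.0008,  0.0004]), array([-788.2,  495.1,   73.5]))
```

```bash

python3 steer.py '0 0 0 -31.5 19.8 2.9 1;0 0 0 -31.5 19.8 2.9 1;0 0 0 -31.5 19.8 2.9 1;0 0 0 -31.5 19.8 2.9 1;0 0 0 -31.5 19.8 2.9 1' >/dev/null
python3 steer.py '0 0 0 -31.5 19.8 2.9 1;0 0 0 -31.5 19.8 2.9 1;0 0 0 -31.5 19.8 2.9 1;0 0 0 -31.5 19.8 2.9 1;0 0 0 -31.5 19.8 2.9 1' >/dev/null
python3 steer.py '0 0 0 -31.5 19.8 2.9 1;0 0 0 -31.5 19.8 2.9 1;0 0 0 -31.5 19.8 2.9 1;0 0 0 -31.5 19.8 2.9 1;0 0 0 -31.5 19.8 2.9 1' >/dev/null
python3 steer.py '0 0 0 -31.5 19.8 2.9 1;0 0 0 -31.5 19.8 2.9 1;0 0 0 -31.5 19.8 2.9 1;0 0 0 -31.5 19.8 2.9 1;0 0 0 -31.5 19.8 2.9 1' >/dev/null
python3 steer.py '0 0 0 -31.5 19.8 2.9 1;0 0 0 -31.5 19.8 2.9 1;0 0 0 -31.5 19.8 2.9 1;0 0 0 -31.5 19.8 2.9 1;0 0 0 -31.5 19.8 2.9 1' 
python3 steer.py '0 0 0 0 0 0 1;0 0 0 0 0 0 1' >/dev/null
python3 -c "
from h import *
print(delta([477,-269.7,26],[np.pi,0,1.36]))
c=r.camera_params('wrist'); f=r.grab_frame('wrist'); cv2.imwrite('pics/w1.png',f[:,:,::-1])
print(proj(c,[[477,-269.7,26]]))"
```

```text
clock: 3.35
eef_pos: [482.0, -268.9, 180.4]
tcp_rot: [-3.141, -0.0, 1.37]
contact_force: [1.1, 1.2, -0.2]
opening: 0.995
grasp_force: 0.0
(array([-0.0007, -0.0002,  0.007 ]), array([ -2.3,  -4.4, 154.1]))
[[316.28039295 233.10821009]]
```

View pics/w1.png

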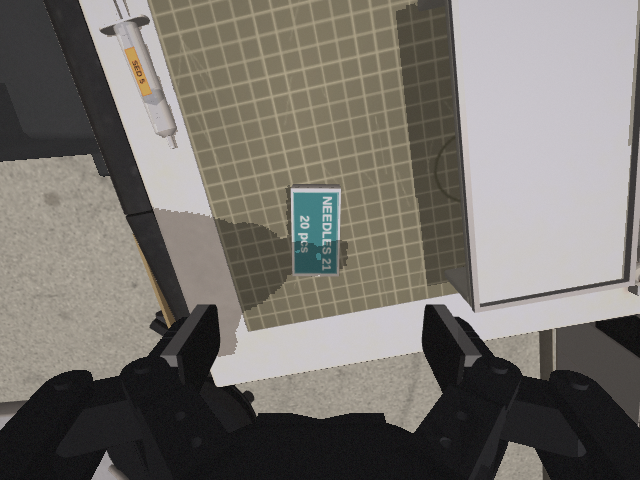

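The wrist view has the box centred at (317,231), within 2 px of where I predicted it, and square to the tool. I'll descend and grip.

```bash

python3 steer.py '0 0 0 -2 -4.4 34 1;0 0 0 0 0 40 1;0 0 0 0 0 40 1;0 0 0 0 0 25 1;0 0 0 0 0 13 1' 
python3 steer.py '0 0 0 0 0 2 0.3;0 0 0 0 0 0 0.3;0 0 0 0 0 0 0.3;0 0 0 0 0 0 0.3;0 0 0 0 0 0 0.3' 30
python3 steer.py '0 0 0 0 0 0 0.3;0 0 0 0 0 0 0.3;0 0 0 0 0 -10 0.3;0 0 0 0 0 -40 0.3;0 0 0 0 0 -40 0.3'
python3 steer.py '0 0 0 0 0 -20 0.3;0 0 0 0 0 0 0.3'
python3 -c "
from h import *
print(delta([640,-228,135],[np.pi,0,1.56]))"
```

```text
clock: 3.98
eef_pos: [474.7, -265.4, 25.8]
tcp_rot: [-3.137, -0.002, 1.369]
contact_force: [-0.7, 0.9, 0.4]
opening: 1.0
grasp_force: 0.0
clock: 4.4
eef_pos: [478.1, -268.3, 28.4]
tcp_rot: [3.139, 0.001, 1.366]
contact_force: [0.0, 2.2, 7.8]
opening: 0.462
grasp_force: 31.7
clock: 4.82
eef_pos: [475.7, -267.3, 117.2]
tcp_rot: [-3.138, -0.001, 1.366]
contact_force: [0.9, -1.2, 0.4]
opening: 0.464
grasp_force: 30.9
clock: 4.98
eef_pos: [479.8, -269.6, 142.7]
tcp_rot: [3.133, 0.003, 1.366]
contact_force: [0.6, -1.6, -0.6]
opening: 0.46
grasp_force: 31.0
(array([ 0.0082,  0.0036, -0.1941]), array([ 73.4, 148.3,   8.7]))
```

```bash

python3 steer.py '0 0 -0.1 0 0 0 0.3;0 0 -0.094 0 0 0 0.3;0 0 0 10 38 0 0.3;0 0 0 11 40 0 0.3;0 0 0 11 40 0 0.3' >/dev/null
python3 steer.py '0 0 0 11 40 0 0.3;0 0 0 0 0 0 0.3;0 0 0 0 0 0 0.3'
python3 -c "
from h import *
print(delta([640,-228,93],[np.pi,0,1.56]))"
```

```text
clock: 5.65
eef_pos: [636.9, -225.7, 136.1]
tcp_rot: [-3.141, -0.0, 1.562]
contact_force: [-1.2, 0.2, -0.8]
opening: 0.462
grasp_force: 31.1
(array([-0.0003, -0.0001,  0.002 ]), array([-2.3,  3.2, 43.1]))
```

```bash

python3 steer.py '0 0 0 -2 3 15 0.3;0 0 0 0 0 15 0.3;0 0 0 0 0 9 0.3;0 0 0 0 0 4 0.3;0 0 0 0 0 1 0.3'
python3 steer.py '0 0 0 0 0 1 0.3;0 0 0 0 0 0 0.65;0 0 0 0 0 0 0.65;0 0 0 0 0 0 0.65;0 0 0 0 0 0 0.65'
python3 steer.py '0 0 0 0 0 -15 0.65;0 0 0 0 0 -40 0.65;0 0 0 0 0 -40 0.7;0 0 0 0 0 -40 1;0 0 0 0 0 0 1'
python3 -c "
from h import *
print(delta([426.5,112,230],[np.pi,0,3.13]))
f=r.grab_frame('top'); c=r.camera_params('top');print(proj(c,[640,-228,89]))
b=(f[...,1]>f[...,0]+40.)&(f[...,2]>90); ys,xs=np.nonzero(b[150:330,330:500]); print(xs.mean()+330,ys.mean()+150,len(xs))"
```

```text
clock: 6.07
eef_pos: [636.8, -229.1, 91.7]
tcp_rot: [-3.139, -0.001, 1.559]
contact_force: [1.1, -0.1, -0.6]
opening: 0.46
grasp_force: 31.2
clock: 6.48
eef_pos: [638.8, -228.9, 92.2]
tcp_rot: [3.141, 0.0, 1.56]
contact_force: [0.1, -0.6, 0.5]
opening: 0.649
grasp_force: 0.0
clock: 6.9
eef_pos: [642.5, -230.1, 236.1]
tcp_rot: [3.129, 0.004, 1.56]
contact_force: [1.9, 0.0, 1.8]
opening: 0.955
grasp_force: 0.0
(array([ 0.0062,  0.0129, -1.5701]), array([ 339.8, -219.8,    2. ]))
[[432.5507876  193.16921657]]
420.1363636363636 193.42045454545456 88
```

```bash

python3 steer.py '0 0 -0.12 0 0 0 1;0 0 -0.12 0 0 0 1;0 0 -0.12 0 0 0 1;0 0 -0.12 0 0 0 1;0 0 -0.12 0 0 0 1' >/dev/null
python3 steer.py '0 0 -0.12 0 0 0 1;0 0 -0.12 0 0 0 1;0 0 -0.12 0 0 0 1;0 0 -0.12 0 0 0 1;0 0 -0.12 0 0 0 1' >/dev/null
python3 steer.py '0 0 -0.12 0 0 0 1;0 0 -0.12 0 0 0 1;0 0 -0.12 0 0 0 1;0 0 0 21 34 0 1;0 0 0 21 34 0 1' >/dev/null
python3 steer.py '0 0 0 21 34 -5 1;0 0 0 21 34 -5 1;0 0 0 21 34 -5 1;0 0 0 21 34 -5 1;0 0 0 21 34 -5 1' >/dev/null
python3 steer.py '0 0 0 21 34 -5 1;0 0 0 21 34 -5 1;0 0 0 21 34 -5 1;0 0 0 0 0 0 1;0 0 0 0 0 0 1'
python3 -c "
from h import *
print(delta([426.5,112,230],[np.pi,0,3.13]))
c=r.camera_params('wrist');f=r.grab_frame('wrist'); cv2.imwrite('pics/w2.png',f[:,:,::-1])
print(proj(c,[[426.5,112,135],[618.4,116.7,92],[427,220,26]]))
f=r.grab_frame('top');
b=(f[...,1]>f[...,0]+40.)&(f[...,2]>90); ys,xs=np.nonzero(b[150:330,330:500]); print(xs.mean()+330,ys.mean()+150,len(xs))
c=r.camera_params('top');print(proj(c,[640,-228,89]))"
```

```text
clock: 9.03
eef_pos: [434.9, 117.2, 266.5]
tcp_rot: [-3.142, -0.0, 3.124]
contact_force: [-0.4, -0.2, -0.7]
opening: 1.001
grasp_force: 0.0
(array([-0.    , -0.0001, -0.0061]), array([ 8.3, -5.4, 36.5]))
[[314.18304454 229.78273406]
 [324.06616631 398.98011421]
 [419.27282597 201.07296783]]
435.31297709923666 193.31870229007635 524
[[432.5507876  193.16921657]]
```

View pics/w2.png

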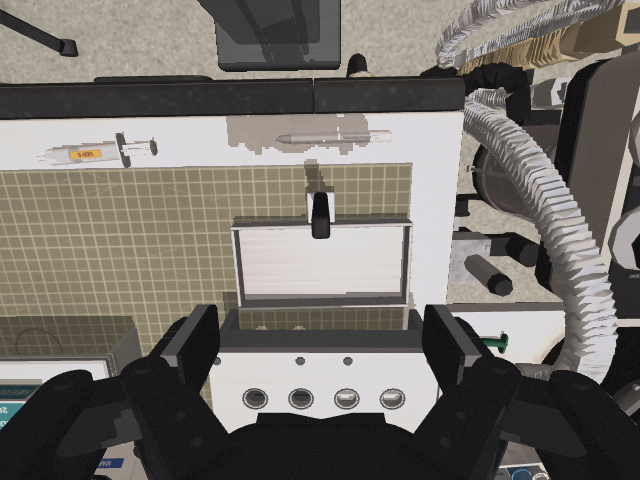

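The box is on the roof. The grip top is at (320,230), which puts it at y≈115.5. The holes at (255..392, 398) match prediction within 2 px. I'll descend over the grip.

```bash

python3 steer.py '0 0 0 8.3 -1.8 35 1;0 0 0 0 0 40 1;0 0 0 0 0 40 1;0 0 0 0 0 30 1;0 0 0 0 0 9.5 1' 
python3 steer.py '0 0 0 0 0 0 0;0 0 0 0 0 0 0;0 0 0 0 0 0 0;0 0 0 0 0 0 0;0 0 0 0 0 0 0' 40
python3 steer.py '0 0 0 0 0 0 0;0 0 0 0 0 0 0;0 0 0 0 0 0 0' 40
python3 -c "
from h import *
print(delta([544,118,112],[np.pi,0,3.124]))"
```

```text
clock: 9.55
eef_pos: [425.4, 112.0, 108.1]
tcp_rot: [-3.14, -0.006, 3.118]
contact_force: [-1.3, -0.9, 0.2]
opening: 1.0
grasp_force: 0.0
clock: 9.97
eef_pos: [428.8, 114.3, 113.7]
tcp_rot: [3.141, 0.003, 3.12]
contact_force: [-0.2, -0.9, -0.7]
opening: 0.296
grasp_force: 0.0
clock: 10.22
eef_pos: [428.7, 114.5, 113.6]
tcp_rot: [3.141, 0.003, 3.121]
contact_force: [-0.6, 0.7, 8.6]
opening: 0.165
grasp_force: 38.8
(array([ 0.0007,  0.0026, -0.0035]), array([-115.2,    5.9,    1.9]))
```

```bash

python3 steer.py '0 0 -0.003 -10 1 0 0;0 0 0 -18 1 0 0;0 0 0 -18 1 0 0;0 0 0 -18 1 0 0;0 0 0 -18 1 0 0' 
python3 steer.py '0 0 0 -12 0.5 0 0;0 0 0 -8 0.4 0 0;0 0 0 -5 0 0 0;0 0 0 0 0 0 0;0 0 0 0 0 0 0' 
python3 -c "
from h import *
print(delta([545.4,118,112],[np.pi,0,3.124]))"
```

```text
clock: 10.63
eef_pos: [510.1, 117.6, 112.6]
tcp_rot: [-3.142, -0.0, 3.123]
contact_force: [-1.1, -0.5, -0.5]
opening: 0.155
grasp_force: 39.4
clock: 11.05
eef_pos: [534.8, 118.0, 112.6]
tcp_rot: [3.142, 0.0, 3.123]
contact_force: [-1.9, -0.6, 1.9]
opening: 0.162
grasp_force: 40.1
(array([ 0.0001,  0.0004, -0.0011]), array([-10.6,   0.2,   0.6]))
```

```bash

python3 steer.py '0 0 0 -4 0 0 0;0 0 0 -3 0 0 0;0 0 0 -2 0 0 0;0 0 0 0 0 0 0' 
python3 steer.py '0 0 0 -2 0 0 0;0 0 0 -1.5 0 0 0;0 0 0 0 0 0 0' 
python3 steer.py '0 0 0 -1.5 0 0 0;0 0 0 -1.5 0 0 0;0 0 0 0 0 0 0' 
```

```text
clock: 11.38
eef_pos: [542.6, 117.8, 112.6]
tcp_rot: [-3.141, -0.002, 3.123]
contact_force: [-6.8, -0.2, 8.1]
opening: 0.157
grasp_force: 40.9
clock: 11.63
eef_pos: [545.6, 117.7, 112.6]
tcp_rot: [-3.141, -0.003, 3.123]
contact_force: [-8.2, 0.6, 8.3]
opening: 0.159
grasp_force: 40.9
clock: 11.88
eef_pos: [548.6, 117.7, 112.6]
tcp_rot: [-3.141, -0.003, 3.123]
contact_force: [-8.7, -0.7, 7.3]
opening: 0.157
grasp_force: 40.8
```

```bash

python3 steer.py '0 0 0 -1 0 0 0;0 0 0 -1 0 0 0;0 0 0 0 0 0 0' 
python3 -c "
from h import *
f=r.grab_frame('top')[:,:,::-1]; g=r.grab_frame('side')[:,:,::-1]
a=cv2.resize(f[150:310,190:330],None,fx=2.8,fy=2.8,interpolation=cv2.INTER_CUBIC);b=cv2.resize(g[160:288,215:385],None,fx=2.2,fy=2.2,interpolation=cv2.INTER_CUBIC)
o=np.zeros((450,770,3),np.uint8);o[:448,:392]=a[:448,:392];o[:281,395:395+374]=b[:281,:374];cv2.imwrite('pics/c3.png',o)"
```

```text
clock: 12.13
eef_pos: [549.9, 117.6, 112.6]
tcp_rot: [-3.141, -0.004, 3.123]
contact_force: [-11.7, 0.7, 12.1]
opening: 0.155
grasp_force: 41.3
```

View pics/c3.png

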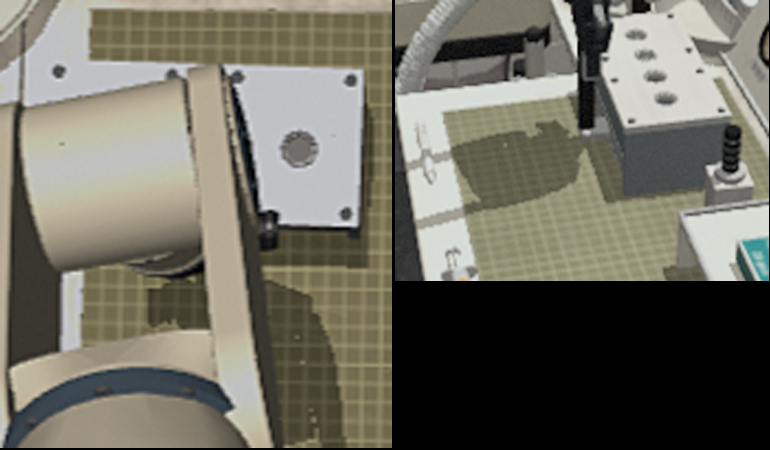

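```bash

python3 steer.py '0 0 0 -1.5 0 0 0;0 0 0 -1.5 0 0 0;0 0 0 0 0 0 0' | sed -n 2,4p
python3 steer.py '0 0 0 -1.5 0 0 0;0 0 0 -1.5 0 0 0;0 0 0 0 0 0 0' | sed -n 2,4p
```

```text
eef_pos: [550.3, 117.9, 112.6]
tcp_rot: [-3.141, -0.009, 3.122]
contact_force: [-22.1, 3.3, 21.8]
eef_pos: [550.5, 117.9, 112.4]
tcp_rot: [-3.141, -0.015, 3.122]
contact_force: [-34.3, 5.3, 33.1]
```

Stalled against the back wall, so the tray is home. I'll ease off, release and rise.

```bash

python3 steer.py '0 0 0 3 0 0 0;0 0 0 3 0 0 0;0 0 0 1 0 0 0;0 0 0 0 0 0 0' | sed -n 2,4p
python3 steer.py '0 0 0 0 0 0 1;0 0 0 0 0 0 1;0 0 0 0 0 0 1;0 0 0 0 0 0 1;0 0 0 0 0 0 1' 
python3 steer.py '0 0 0 0 0 -20 1;0 0 0 0 0 -40 1;0 0 0 0 0 -40 1;0 0 0 0 0 -40 1;0 0 0 0 0 -10 1' 
python3 -c "
from h import *
print(delta([656,-63,240],[np.pi,0,1.57]))"
```

```text
eef_pos: [550.4, 117.9, 112.5]
tcp_rot: [3.141, -0.001, 3.123]
contact_force: [-8.1, 2.7, 7.3]
clock: 13.48
eef_pos: [551.6, 117.6, 112.2]
tcp_rot: [-3.142, 0.0, 3.123]
contact_force: [0.1, -0.5, -0.6]
opening: 0.855
grasp_force: 0.0
clock: 13.9
eef_pos: [554.1, 118.1, 268.8]
tcp_rot: [3.14, 0.009, 3.123]
contact_force: [1.7, 0.7, 0.6]
opening: 1.002
grasp_force: 0.0
(array([0.0083, 0.0054, 1.5527]), array([-105. , -179.2,   29.3]))
```

```bash

python3 steer.py '0 0 0 -35 0 0 0.6;0 0 0 -35 0 0 0.6;0 0 0 0 0 0 0.6;0 0 0 0 0 0 0.6' |sed -n 1,3p
python3 -c "
from h import *
f=r.grab_frame('wrist');c=r.camera_params('wrist');np.save('cA.npy',[c['rvec'],c['tvec']]);cv2.imwrite('pics/wA.png',f[:,:,::-1])"
python3 steer.py '0 0 0 -10 -35 0 0.6;0 0 0 -10 -35 0 0.6;0 0 0 -10 -35 0 0.6;0 0 0 -10 -37 0 0.6;0 0 0 0 -37 0 0.6' >/dev/null
python3 steer.py '0 0 0 0 0 0 0.6;0 0 0 0 0 0 0.6;0 0 0 0 0 0 0.6' |sed -n 1,3p
python3 -c "
from h import *
f=r.grab_frame('wrist');c=r.camera_params('wrist');np.save('cB.npy',[c['rvec'],c['tvec']]);cv2.imwrite('pics/wB.png',f[:,:,::-1])
print(proj(c,[[656,-63,120],[654,-64,62]]))
a=cv2.imread('pics/wA.png');c1=dict(c);c1['rvec'],c1['tvec']=np.load('cA.npy');print(proj(c1,[[620.3,187.2,92],[617,46.2,92]]))
o=np.vstack([a[180:330,60:600],f[100:350,60:600,::-1]]);cv2.imwrite('pics/c4.png',cv2.resize(o,None,fx=1.48,fy=1.48,interpolation=cv2.INTER_CUBIC))"
```

```text
clock: 14.23
eef_pos: [622.4, 116.1, 261.5]
tcp_rot: [-3.141, -0.0, 3.122]
clock: 14.95
eef_pos: [657.1, -62.9, 262.1]
tcp_rot: [3.141, -0.001, 3.122]
[[320.3495433  234.98737322]
 [319.2199218  216.00512958]]
[[404.20917876 225.13827344]
 [239.60300812 224.72116616]]
```

View pics/c4.png

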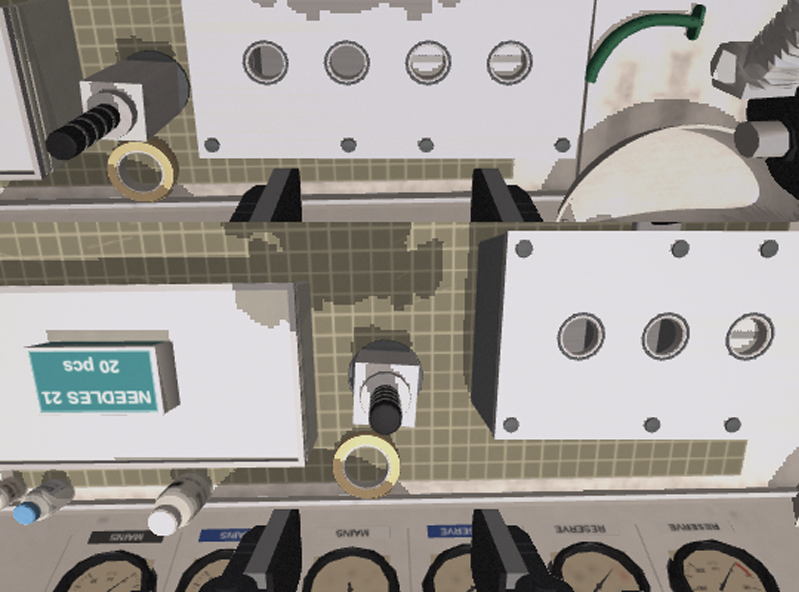

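The holes are at (239,222.6), (294,222), (349,222) and (404,222), with pockets 3 and 4 empty. The rod top is at (321,232) and the stand top centre at (319,216), putting the rod at about (654.5,−63.3). The box lies flat on the roof.

```bash

python3 steer.py '0 0 0 2.6 -0.4 35 0.6;0 0 0 0 0 40 0.6;0 0 0 0 0 40 0.6;0 0 0 0 0 30 0.6;0 0 0 0 0 13 0.6' |sed -n 2,4p
python3 steer.py '0 0 0 0 0 4 0.6;0 0 0 0 0 0 0.6;0 0 0 0 0 0 0;0 0 0 0 0 0 0;0 0 0 0 0 0 0' 60
python3 steer.py '0 0 0 0 0 0 0;0 0 0 0 0 0 0;0 0 0 0 0 0 0' 60
python3 -c "
from h import *
c=r.camera_params('wrist');c['rvec'],c['tvec']=np.load('cA.npy')
for p in((239.1,222.6),(293.8,221.9),(349.2,221.9),(403.9,221.9)):print(onz(c,p,92))
c['rvec'],c['tvec']=np.load('cB.npy');print(onz(c,(320.8,231.8),120),onz(c,(319.4,216.4),62))
for p in ((581,336),(665,336),(749,336)): print(onz(c,(60+p[0]/1.48,100+(p[1]-222)/1.48),92))"
```

```text
eef_pos: [652.4, -61.7, 99.9]
tcp_rot: [3.141, -0.006, 3.125]
contact_force: [-1.0, 0.6, -0.1]
clock: 15.83
eef_pos: [656.7, -63.7, 102.6]
tcp_rot: [-3.141, 0.004, 3.123]
contact_force: [-1.1, 2.4, 8.3]
opening: 0.201
grasp_force: 58.1
clock: 16.08
eef_pos: [656.7, -63.7, 102.5]
tcp_rot: [3.141, 0.003, 3.123]
contact_force: [-0.2, 1.1, 6.4]
opening: 0.197
grasp_force: 58.3
[615.12535711  45.93643478  92.        ]
[615.48285015  92.72578919  92.        ]
[616.4669684  140.05854123  92.        ]
[617.43865999 186.79361333  92.        ]
[653.4182179  -62.59605433 120.        ] [654.38327694 -63.83862343  62.        ]
[616.49569643  46.91215634  92.        ]
[617.4360732   93.74981029  92.        ]
[618.37670069 140.59995217  92.        ]
```

```bash

python3 steer.py '0 0 0 0 0 -15 0;0 0 0 0 0 -30 0;0 0 0 0 0 -40 0;0 0 0 0 0 -30 0;0 0 0 0 0 0 0' |sed -n 2,6p
python3 steer.py '0 0 0 5 30 0 0;0 0 0 7 35 0 0;0 0 0 7 35 0 0;0 0 0 7 35 0 0;0 0 0 7 35 0 0' >/dev/null
python3 steer.py '0 0 0 0 20 0 0;0 0 0 0 0 0 0;0 0 0 0 0 0 0;0 0 0 0 0 0 0' |sed -n 2,6p
python3 -c "
from h import *
print(delta([620.3,139.6,200],[np.pi,0,3.123]))"
```

```text
eef_pos: [659.0, -64.2, 223.5]
tcp_rot: [-3.141, 0.012, 3.123]
contact_force: [1.1, 0.5, -0.5]
opening: 0.199
grasp_force: 58.6
eef_pos: [625.9, 126.3, 215.4]
tcp_rot: [-3.141, 0.0, 3.123]
contact_force: [0.1, 0.5, -2.2]
opening: 0.188
grasp_force: 58.8
(array([-0.0004,  0.0003,  0.    ]), array([ 5.8, 13.2, 15.4]))
```

```bash

python3 steer.py '0 0 0 5.8 13.2 10 0;0 0 0 0 0 5 0;0 0 0 0 0 0 0;0 0 0 0 0 0 0' |sed -n 2,6p
python3 -c "
from h import *
print(delta([620.3,139.6,193],[np.pi,0,3.123]))
g=r.grab_frame('side')[:,:,::-1];w=r.grab_frame('wrist')[:,:,::-1]
z=lambda i:cv2.resize(i,None,fx=5,fy=5,interpolation=cv2.INTER_CUBIC)
o=np.zeros((510,800,3),np.uint8);o[:500,:400]=z(g[140:240,290:370]);o[:,405:800]=cv2.resize(w[170:425,225:420],(395,510));cv2.imwrite('pics/c5.png',o)"
```

```text
eef_pos: [620.0, 139.5, 199.6]
tcp_rot: [-3.141, -0.001, 3.122]
contact_force: [1.1, -0.1, -1.7]
opening: 0.194
grasp_force: 58.9
(array([-0.0005, -0.0013, -0.0006]), array([-0.3,  0.2,  6.6]))
```

View pics/c5.png

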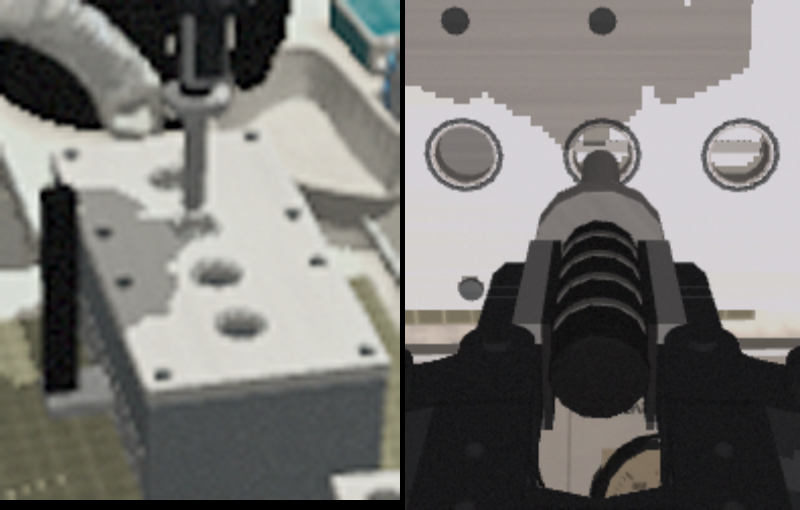

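The rod tip at (600,165) lines up with hole 2's centre at (602,155) in the wrist view, and the side view agrees. I'll lower it slowly.

```bash

python3 steer.py '0 0 0 0 0 5 0;0 0 0 0 0 4 0;0 0 0 0 0 4 0;0 0 0 0 0 0 0' |sed -n 2,4p
python3 steer.py '0 0 0 0 0 4 0;0 0 0 0 0 3 0;0 0 0 0 0 3 0;0 0 0 0 0 0 0' |sed -n 2,4p
python3 steer.py '0 0 0 0 0 3 0;0 0 0 0 0 3 0;0 0 0 0 0 3 0;0 0 0 0 0 0 0' |sed -n 2,4p
```

```text
eef_pos: [619.8, 139.9, 186.1]
tcp_rot: [-3.141, -0.002, 3.123]
contact_force: [1.0, 0.3, -1.2]
eef_pos: [620.9, 140.2, 177.8]
tcp_rot: [3.141, 0.001, 3.123]
contact_force: [-2.1, -0.2, 8.2]
eef_pos: [621.5, 140.4, 169.1]
tcp_rot: [3.141, 0.003, 3.123]
contact_force: [2.8, 0.7, 3.8]
```

Force of about 8–9 N appeared at the filter's depth, then the catches gave, so I'll continue to the collar stop.

```bash

python3 steer.py '0 0 0 0 0 5 0;0 0 0 0 0 5 0;0 0 0 0 0 5 0;0 0 0 0 0 5 0;0 0 0 0 0 0 0' |sed -n 2,4p
python3 steer.py '0 0 0 0 0 5 0;0 0 0 0 0 4 0;0 0 0 0 0 4 0;0 0 0 0 0 0 0' |sed -n 2,4p
python3 steer.py '0 0 0 0 0 2 0;0 0 0 0 0 2 0;0 0 0 0 0 1 0;0 0 0 0 0 0 0' |sed -n 2,4p
```

```text
eef_pos: [619.8, 140.1, 147.0]
tcp_rot: [-3.141, -0.001, 3.123]
contact_force: [0.1, -0.5, -1.2]
eef_pos: [619.4, 139.9, 133.8]
tcp_rot: [-3.141, -0.002, 3.123]
contact_force: [-1.3, 0.2, -1.6]
eef_pos: [620.3, 140.1, 132.5]
tcp_rot: [-3.142, 0.0, 3.123]
contact_force: [-8.3, -2.5, 19.1]
```

```bash

python3 steer.py '0 0 0 0 0 -12 0;0 0 0 0 0 -30 0;0 0 0 0 0 -26 0;0 0 0 0 0 0 0;0 0 0 0 0 0 0' |sed -n 2,5p
python3 steer.py '0 0 0 0 22 0 0;0 0 0 0 24 0 0;0 0 0 0 0 0 0;0 0 0 0 0 0 0;0 0 0 0 0 0 0' |sed -n 2,5p
python3 -c "
from h import *
print(delta([621,186.7,187],[np.pi,0,3.123]))"
```

```text
eef_pos: [621.4, 140.4, 200.2]
tcp_rot: [3.141, 0.004, 3.123]
contact_force: [-0.4, 0.2, -1.2]
opening: 0.198
eef_pos: [620.5, 185.8, 197.1]
tcp_rot: [-3.141, -0.002, 3.123]
contact_force: [-0.1, -0.6, -0.6]
opening: 0.192
(array([-0.0009, -0.0018,  0.0004]), array([-0.5,  0.9, 10.1]))
```

```bash

python3 steer.py '0 0 0 -0.5 0.9 4 0;0 0 0 0 0 3 0;0 0 0 0 0 3 0;0 0 0 0 0 0 0' |sed -n 2,4p
python3 steer.py '0 0 0 0 0 4 0;0 0 0 0 0 3 0;0 0 0 0 0 3 0;0 0 0 0 0 0 0' |sed -n 2,4p
python3 steer.py '0 0 0 0 0 3 0;0 0 0 0 0 3 0;0 0 0 0 0 3 0;0 0 0 0 0 0 0' |sed -n 2,4p
```

```text
eef_pos: [621.3, 186.4, 187.2]
tcp_rot: [-3.141, -0.001, 3.122]
contact_force: [-0.4, -0.0, -1.4]
eef_pos: [622.1, 187.0, 178.5]
tcp_rot: [3.142, 0.001, 3.123]
contact_force: [-0.7, -0.3, 3.7]
eef_pos: [622.8, 187.2, 170.2]
tcp_rot: [3.141, 0.003, 3.123]
contact_force: [0.9, -0.5, 4.9]
```

```bash

python3 steer.py '0 0 0 0 0 5 0;0 0 0 0 0 5 0;0 0 0 0 0 5 0;0 0 0 0 0 5 0;0 0 0 0 0 0 0' |sed -n 2,4p
python3 steer.py '0 0 0 0 0 5 0;0 0 0 0 0 4 0;0 0 0 0 0 4 0;0 0 0 0 0 0 0' |sed -n 2,4p
python3 steer.py '0 0 0 0 0 2.5 0;0 0 0 0 0 2 0;0 0 0 0 0 1 0;0 0 0 0 0 0 0' |sed -n 2,4p
python3 steer.py '0 0 0 0 0 -12 0;0 0 0 0 0 -30 0;0 0 0 0 0 -35 0;0 0 0 0 0 -15 0;0 0 0 0 0 0 0' |sed -n 2,5p
python3 -c "
from h import *
w=r.grab_frame('wrist')[:,:,::-1];cv2.imwrite('pics/c6.png',cv2.resize(w[150:330,120:440],(800,450)))
print(delta([656.7,-63.7,217],[np.pi,0,3.123]))"
```

```text
eef_pos: [621.2, 187.0, 148.1]
tcp_rot: [-3.141, -0.001, 3.123]
contact_force: [-0.1, -1.1, -1.6]
eef_pos: [620.8, 186.7, 134.8]
tcp_rot: [-3.141, -0.002, 3.123]
contact_force: [-1.0, 0.5, -1.7]
eef_pos: [621.7, 187.0, 132.5]
tcp_rot: [-3.142, -0.0, 3.123]
contact_force: [-6.0, -1.5, 15.4]
eef_pos: [624.1, 187.7, 227.9]
tcp_rot: [3.139, 0.007, 3.123]
contact_force: [1.3, -0.2, -0.8]
opening: 0.191
(array([ 0.0013,  0.0042, -0.0002]), array([ -38.5, -250.4,    8.1]))
```

View pics/c6.png

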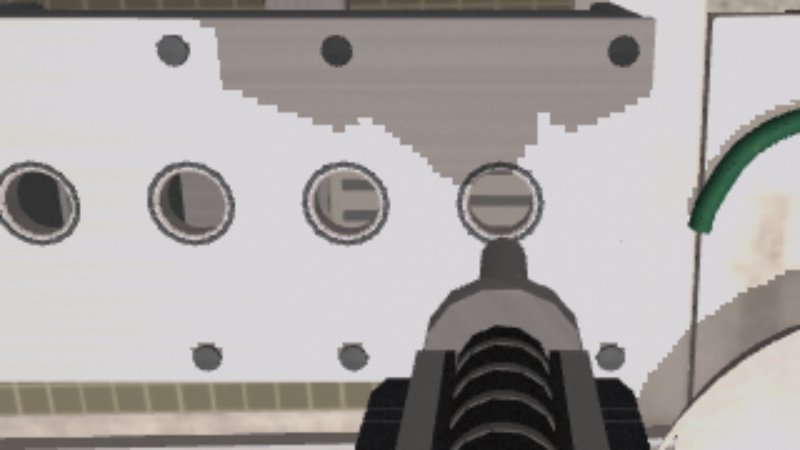

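Both filters now lie lower, in the tray, seen through holes 1 and 2 at (500,200) and (345,200). Next I'll return the rod.

```bash

python3 steer.py '0 0 0 -5 -36 0 0;0 0 0 -6 -40 0 0;0 0 0 -6 -40 0 0;0 0 0 -6 -40 0 0;0 0 0 -6 -40 0 0' >/dev/null
python3 steer.py '0 0 0 -6 -35 0 0;0 0 0 -3 -19 8 0;0 0 0 0 0 15 0;0 0 0 0 0 0 0;0 0 0 0 0 0 0' |sed -n 2,5p
python3 -c "
from h import *
print(delta([656.7,-63.7,170],[np.pi,0,3.123]))"
```

```text
eef_pos: [653.6, -63.6, 197.7]
tcp_rot: [3.141, -0.004, 3.122]
contact_force: [0.1, -0.5, -1.4]
opening: 0.197
(array([ 0.0005, -0.0041, -0.0008]), array([-3.2, -0.1, 27.7]))
```

```bash

python3 steer.py '0 0 0 -2 0 15 0;0 0 0 0 0 12 0;0 0 0 0 0 0 0;0 0 0 0 0 0 0;0 0 0 0 0 0 0' |sed -n 2,5p
python3 -c "
from h import *
print(delta([656.7,-63.7,165],[np.pi,0,3.123]))
w=r.grab_frame('wrist')[:,:,::-1];g=r.grab_frame('side')[:,:,::-1]
o=np.zeros((480,800,3),np.uint8);o[:,:390]=cv2.resize(w[150:390,222:417],(390,480));o[:,400:]=cv2.resize(g[185:281,320:400],(400,480));cv2.imwrite('pics/c7.png',o)"
```

```text
eef_pos: [657.1, -63.1, 173.2]
tcp_rot: [3.142, 0.0, 3.124]
contact_force: [1.0, 0.4, -1.3]
opening: 0.191
(array([0.    , 0.0001, 0.0006]), array([ 0.4, -0.6,  8.2]))
```

View pics/c7.png

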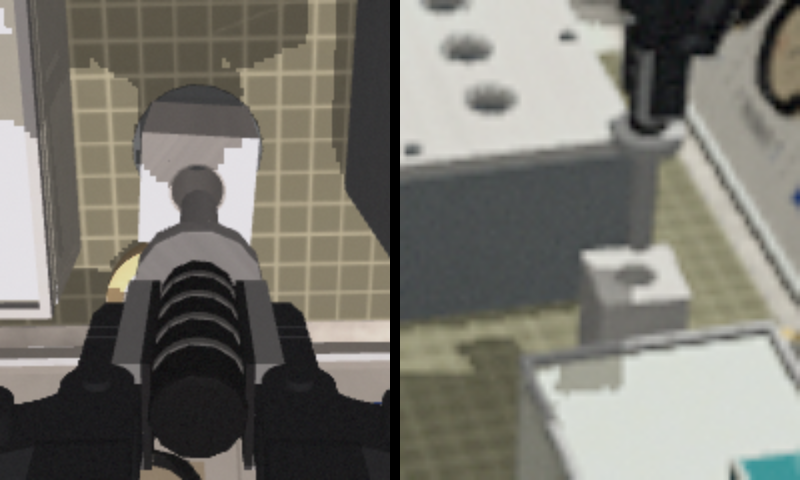

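The tip at (198,207) sits over the stand hole at (197,187), and the side view agrees. I'll lower it.

```bash

python3 steer.py '0 0 0 0.4 -0.5 5 0;0 0 0 0 0 5 0;0 0 0 0 0 5 0;0 0 0 0 0 5 0;0 0 0 0 0 0 0' |sed -n 2,4p
python3 steer.py '0 0 0 0 0 6 0;0 0 0 0 0 6 0;0 0 0 0 0 6 0;0 0 0 0 0 6 0;0 0 0 0 0 0 0' |sed -n 2,4p
python3 steer.py '0 0 0 0 0 6 0;0 0 0 0 0 6 0;0 0 0 0 0 6 0;0 0 0 0 0 4 0;0 0 0 0 0 0 0' |sed -n 2,4p
```

```text
eef_pos: [655.8, -64.1, 151.3]
tcp_rot: [3.141, -0.002, 3.123]
contact_force: [-0.5, 1.1, -1.0]
eef_pos: [655.7, -64.1, 127.1]
tcp_rot: [3.141, -0.002, 3.123]
contact_force: [-0.3, -0.4, -1.0]
eef_pos: [655.9, -64.1, 105.5]
tcp_rot: [3.141, -0.002, 3.123]
contact_force: [0.2, -0.9, -1.5]
```

```bash

python3 steer.py '0 0 0 0 0 2 0;0 0 0 0 0 1.5 0;0 0 0 0 0 0 0' |sed -n 2,4p
python3 steer.py '0 0 0 0 0 0 0.6;0 0 0 0 0 0 0.6;0 0 0 0 0 0 0.6;0 0 0 0 0 0 0.6;0 0 0 0 0 0 0.6' |sed -n 2,5p
python3 steer.py '0 0 0 0 0 -20 0.6;0 0 0 0 0 -40 0.6;0 0 0 0 0 -40 0.6;0 0 0 0 0 -40 1;0 0 0 0 0 -20 1' >/dev/null
python3 steer.py '0 0 0 0 0 0 1;0 0 0 0 0 0 1' |sed -n 2,3p
python3 -c "
from h import *
print(delta([551.6,117.8,260],[np.pi,0,3.123]))
w=r.grab_frame('wrist')[:,:,::-1];cv2.imwrite('pics/c8.png',w[100:350,60:600])"
```

```text
eef_pos: [656.6, -64.2, 103.1]
tcp_rot: [3.142, -0.0, 3.123]
contact_force: [0.1, -0.3, -0.6]
eef_pos: [656.7, -64.2, 103.5]
tcp_rot: [-3.142, 0.0, 3.123]
contact_force: [-0.1, -0.7, -0.5]
opening: 0.6
eef_pos: [657.3, -64.2, 265.0]
tcp_rot: [-3.141, 0.003, 3.123]
(array([-0.0003,  0.0032, -0.0002]), array([109.1, 180. ,   4.6]))
```

View pics/c8.png

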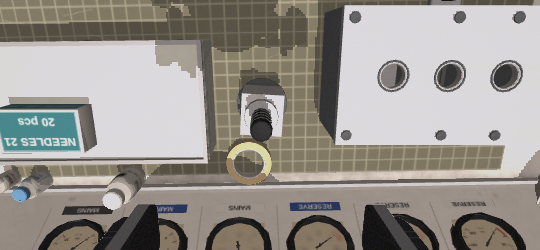

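The rod stands in its stand again. The box has been knocked about 15 mm but is still flat within the rim. I'll go to the tray grip.

```bash

python3 steer.py '0 0 0 20 34 0 1;0 0 0 22 36 0 1;0 0 0 22 36 0 1;0 0 0 22 36 0 1;0 0 0 21 36 0 1' >/dev/null
python3 steer.py '0 0 0 0 0 0 1;0 0 0 0 0 0 1;0 0 0 0 0 0 1' |sed -n 2,3p
python3 -c "
from h import *
print(delta([550.5,117.8,112],[np.pi,0,3.123]))
f=r.grab_frame('top')
b=(f[...,1]>f[...,0]+40.)&(f[...,2]>90); ys,xs=np.nonzero(b[150:330,330:520]); u=xs.mean()+330,ys.mean()+150;print(u,len(xs));c=r.camera_params('top');print(onz(c,u,89))"
```

```text
eef_pos: [553.3, 114.4, 262.1]
tcp_rot: [-3.141, -0.002, 3.124]
(array([-0.0008, -0.0017,  0.0009]), array([  2.6,   3.5, 150.1]))
(np.float64(449.6559546313799), np.float64(182.82230623818526)) 529
[ 661.55630155 -262.48556224   89.        ]
```

```bash

python3 steer.py '0 0 0 2.6 3.5 30 1;0 0 0 0 0 40 1;0 0 0 0 0 38 1;0 0 0 0 0 25 1;0 0 0 0 0 12 1' |sed -n 2,4p
python3 steer.py '0 0 0 0 0 2 1;0 0 0 0 0 2 1;0 0 0 0 0 0 0;0 0 0 0 0 0 0;0 0 0 0 0 0 0' 90 |sed -n 2,4p
python3 steer.py '0 0 0 0 0 0 0;0 0 0 0 0 0 0;0 0 0 0 0 0 0;0 0 0 0 0 0 0;0 0 0 0 0 0 0' 90
```

```text
eef_pos: [549.4, 116.2, 114.2]
tcp_rot: [-3.14, -0.006, 3.121]
contact_force: [-1.0, -0.1, -0.2]
eef_pos: [552.3, 118.1, 115.8]
tcp_rot: [3.141, 0.003, 3.123]
contact_force: [0.0, 0.1, -0.3]
clock: 29.02
eef_pos: [551.5, 118.0, 115.0]
tcp_rot: [-3.142, 0.001, 3.123]
contact_force: [-1.7, -0.4, 5.8]
opening: 0.152
grasp_force: 87.6
```

```bash

python3 steer.py '0 0 0 3 0 0 0;0 0 0 7 0 0 0;0 0 0 10 0 0 0;0 0 0 12 0 0 0;0 0 0 12 0 0 0' |sed -n 2,6p
python3 steer.py '0 0 0 12 0 0 0;0 0 0 12 0 0 0;0 0 0 12 0 0 0;0 0 0 12 0 0 0;0 0 0 12 0 0 0' |sed -n 2,6p
python3 steer.py '0 0 0 10 0 0 0;0 0 0 6 0 0 0;0 0 0 3 0 0 0;0 0 0 0 0 0 0;0 0 0 0 0 0 0' |sed -n 2,6p
python3 -c "
from h import *
print(delta([428,-227,114],[np.pi,0,3.13]))"
```

```text
eef_pos: [507.6, 119.1, 114.8]
tcp_rot: [3.141, 0.003, 3.123]
contact_force: [4.4, -0.2, 1.6]
opening: 0.154
grasp_force: 88.1
eef_pos: [447.0, 120.2, 114.8]
tcp_rot: [3.141, 0.002, 3.123]
contact_force: [5.8, -0.4, 1.9]
opening: 0.15
grasp_force: 88.1
eef_pos: [428.2, 120.5, 114.9]
tcp_rot: [3.141, 0.001, 3.123]
contact_force: [2.0, -0.5, 10.0]
opening: 0.149
grasp_force: 89.3
(array([ 0.0003,  0.0006, -0.0071]), array([  -6.3, -347.4,    0.8]))
```

```bash

python3 steer.py '0 0 0 0 -4 0 0;0 0 0 0 -8 0 0;0 0 0 0 -12 0 0;0 0 0 -0.3 -14 0 0;0 0 0 -0.3 -14 0 0' |sed -n 2,6p
python3 steer.py '0 0 0 -0.3 -14 0 0;0 0 0 -0.3 -14 0 0;0 0 0 -0.3 -14 0 0;0 0 0 -0.3 -14 0 0;0 0 0 -0.3 -14 0 0' |sed -n 2,6p
python3 steer.py '0 0 0 -0.3 -14 0 0;0 0 0 -0.3 -14 0 0;0 0 0 -0.3 -14 0 0;0 0 0 -0.3 -14 0 0;0 0 0 -0.3 -14 0 0' |sed -n 2,6p
python3 steer.py '0 0 0 -0.3 -14 0 0;0 0 0 -0.3 -14 0 0;0 0 0 -0.3 -14 0 0;0 0 0 -0.3 -14 0 0;0 0 0 -0.3 -14 0 0' |sed -n 2,6p
python3 steer.py '0 0 0 -0.3 -14 0 0;0 0 -0.003 -0.3 -14 0 0;0 0 -0.004 0 -10 0 0;0 0 0 0 -6 0 0;0 0 0 0 0 0 0' |sed -n 2,6p
python3 -c "
from h import *
print(delta([428,-227,114],[np.pi,0,3.13]))
w=r.grab_frame('wrist')[:,:,::-1];cv2.imwrite('pics/c9.png',w)
f=r.grab_frame('top')[:,:,::-1];cv2.imwrite('pics/c9t.png',f)"
```

```text
eef_pos: [428.1, 69.2, 114.9]
tcp_rot: [3.14, 0.001, 3.123]
contact_force: [1.2, 11.3, 10.0]
opening: 0.15
grasp_force: 89.5
eef_pos: [428.2, -1.0, 114.9]
tcp_rot: [3.139, 0.001, 3.123]
contact_force: [1.8, 11.3, 10.8]
opening: 0.152
grasp_force: 89.7
eef_pos: [428.2, -70.8, 114.9]
tcp_rot: [3.139, 0.0, 3.122]
contact_force: [2.3, 14.1, 12.8]
opening: 0.149
grasp_force: 90.1
eef_pos: [428.2, -140.4, 114.9]
tcp_rot: [3.138, -0.001, 3.122]
contact_force: [1.2, 14.8, 16.0]
opening: 0.152
grasp_force: 90.4
eef_pos: [428.1, -185.3, 114.9]
tcp_rot: [3.14, -0.0, 3.129]
contact_force: [1.1, 4.5, 13.7]
opening: 0.147
grasp_force: 90.1
(array([ 0.0019, -0.0004, -0.0008]), array([ -0.4, -41.7,   0.8]))
```

View pics/c9.png

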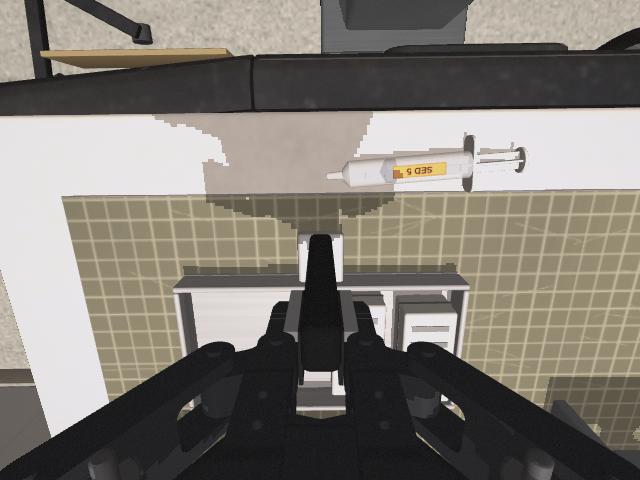

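The tray carries both filters at (428,320) and (365,340) and is square to the tool. I'll finish the sideways move.

```bash

python3 steer.py '0 0 0 0 -5 0 0;0 0 0 0 -10 0 0;0 0 0 0 -12 0 0;0 0 0 0 -10 0 0;0 0 0 0 -5 0 0' |sed -n 2,6p
python3 steer.py '0 0 0 0 0 0 0;0 0 0 0 0 0 0;0 0 0 0 0 0 0'|sed -n 2,4p
python3 -c "
from h import *
print(delta([428,-227,114],[np.pi,0,3.13]))
f=r.grab_frame('top')[:,:,::-1];g=r.grab_frame('side')[:,:,::-1];cv2.imwrite('pics/c9t.png',f);cv2.imwrite('pics/c9s.png',g)
o=np.zeros((600,800,3),np.uint8);o[:480,:400]=cv2.resize(f[150:310,370:500],(400,480));o[:600,405:800]=cv2.resize(g[230:390,235:445],(395,300)).repeat(1,0) if 0 else cv2.resize(g[230:400,255:367+0],(395,600));cv2.imwrite('pics/c10.png',o)"
```

```text
eef_pos: [427.3, -226.0, 114.9]
tcp_rot: [3.138, -0.001, 3.129]
contact_force: [-0.4, 22.8, 26.7]
opening: 0.148
grasp_force: 92.0
eef_pos: [427.6, -226.6, 114.9]
tcp_rot: [3.14, -0.0, 3.13]
contact_force: [1.9, 6.9, 12.8]
(array([ 0.0018, -0.0005, -0.    ]), array([-0.4, -0.4,  0.9]))
```

View pics/c10.png

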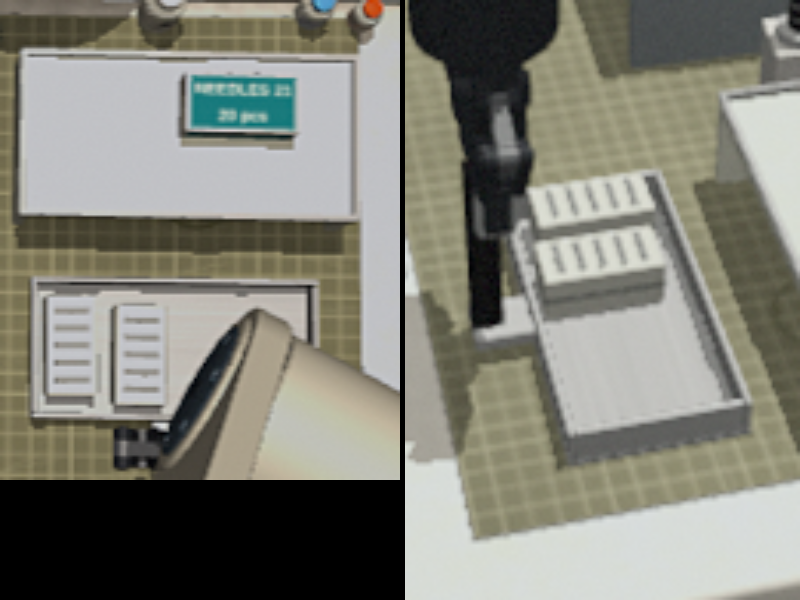

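Both filters lie flat in the tray. I'll check its alignment with the cabinet.

```bash
python3 -c "
from h import *
T=r.camera_params('top')
t=lambda p:(370+p[0]/3.077-.3,150+p[1]/3-.3)
for p,z in(((33,281),26),((318,283),26),((32,416),26),((17,215),68),((357,222),68),((20,51),68),((355,58),68)):print(p,onz(T,t(p),z).round(1))"
```

```text
(33, 281) [ 542.1 -129.    26. ]
(318, 283) [ 543.3 -323.9   26. ]
(32, 416) [ 447.3 -128.9   26. ]
(17, 215) [ 583.7 -114.5   68. ]
(357, 222) [ 581.9 -339.8   68. ]
(20, 51) [ 697.3 -115.7   68. ]
(355, 58) [ 695.1 -339.5   68. ]
```

```bash

python3 steer.py '0 0 0.008 -3 0 0 0;0 0 0 -8 0.1 0 0;0 0 0 -12 0.2 0 0;0 0 0 -13 0.2 0 0;0 0 0 -13 0.2 0 0' |sed -n 2,6p
python3 steer.py '0 0 0 -13 0.2 0 0;0 0 0 -13 0.2 0 0;0 0 0 -13 0.2 0 0;0 0 0 -13 0.2 0 0;0 0 0 -10 0.2 0 0' |sed -n 2,6p
python3 steer.py '0 0 0 -8 0.1 0 0;0 0 0 -5 0 0 0;0 0 0 -3 0 0 0;0 0 0 0 0 0 0' |sed -n 2,6p
```

```text
eef_pos: [468.4, -225.9, 114.7]
tcp_rot: [3.137, -0.017, 3.123]
contact_force: [-35.0, 0.0, 44.6]
opening: 0.152
grasp_force: 93.6
eef_pos: [532.8, -227.0, 114.8]
tcp_rot: [3.139, -0.013, 3.122]
contact_force: [-27.8, -0.1, 36.3]
opening: 0.151
grasp_force: 92.6
eef_pos: [549.0, -227.2, 114.8]
tcp_rot: [3.139, -0.012, 3.122]
contact_force: [-24.1, 1.6, 30.9]
opening: 0.149
grasp_force: 91.9
```

The tray is being pressed down (force z +31), so I'll ease the commanded height up a little before going on.

```bash

python3 steer.py '0 0 0 0 0 -1 0;0 0 0 0 0 -0.5 0;0 0 0 0 0 0 0' |sed -n 2,6p
python3 steer.py '0 0 0 -4 0 0 0;0 0 0 -4 0 0 0;0 0 0 -4 0.1 0 0;0 0 0 0 0 0 0' |sed -n 2,6p
```

```text
eef_pos: [551.7, -227.3, 114.9]
tcp_rot: [3.139, -0.006, 3.122]
contact_force: [-10.1, 1.0, 8.3]
opening: 0.148
grasp_force: 88.8
eef_pos: [565.2, -227.8, 114.9]
tcp_rot: [3.14, -0.004, 3.122]
contact_force: [-3.8, 0.7, 3.3]
opening: 0.15
grasp_force: 88.4
```

```bash

python3 steer.py '0 0 0 -2 0 0 0;0 0 0 -2 0 0 0;0 0 0 0 0 0 0' |sed -n 2,4p
python3 steer.py '0 0 0 -1.5 0 0 0;0 0 0 -1.5 0 0 0;0 0 0 0 0 0 0' |sed -n 2,4p
python3 steer.py '0 0 0 -1 0 0 0;0 0 0 -1 0 0 0;0 0 0 0 0 0 0' |sed -n 2,4p
```

```text
eef_pos: [569.4, -228.0, 114.9]
tcp_rot: [3.14, -0.003, 3.122]
contact_force: [-3.5, -0.0, 1.2]
eef_pos: [572.4, -228.6, 115.1]
tcp_rot: [3.141, -0.003, 3.123]
contact_force: [-6.2, -2.2, 0.7]
eef_pos: [572.7, -228.8, 115.2]
tcp_rot: [3.141, -0.007, 3.123]
contact_force: [-14.2, -3.4, 7.8]
```

```bash

python3 steer.py '0 0 0 -1.5 0 0 0;0 0 0 -1.5 0 0 0;0 0 0 0 0 0 0' |sed -n 2,4p
python3 steer.py '0 0 0 2 0 0 0;0 0 0 2 0 0 0;0 0 0 0.5 0 0 0;0 0 0 0 0 0 0' |sed -n 2,4p
python3 steer.py '0 0 0 0 0 0 1;0 0 0 0 0 0 1;0 0 0 0 0 0 1;0 0 0 0 0 0 1;0 0 0 0 0 0 1'|sed -n 2,4p 
python3 steer.py '0 0 0 0 0 -20 1;0 0 0 0 0 -40 1;0 0 0 0 0 -40 1;0 0 0 0 0 -40 1;0 0 0 0 0 -10 1'|sed -n 2,4p 
python3 steer.py '0 0 0 -30 0 0 1;0 0 0 -30 0 0 1;0 0 0 0 0 0 1;0 0 0 0 0 0 1'|sed -n 1,4p 
python3 -c "
from h import *
w=r.grab_frame('wrist')[:,:,::-1];cv2.imwrite('pics/c11.png',w)
T=r.camera_params('wrist');print(proj(T,[[564.5,-228,135]]))
cv2.imwrite('pics/c11s.png',r.grab_frame('side')[:,:,::-1])"
```

```text
eef_pos: [572.9, -228.8, 115.3]
tcp_rot: [3.141, -0.012, 3.123]
contact_force: [-27.7, -4.6, 19.5]
eef_pos: [572.5, -228.7, 115.2]
tcp_rot: [3.141, -0.003, 3.122]
contact_force: [-6.6, -2.9, 2.3]
eef_pos: [574.7, -228.7, 115.9]
tcp_rot: [-3.141, 0.001, 3.122]
contact_force: [-0.0, -0.2, 0.4]
eef_pos: [577.0, -229.7, 272.8]
tcp_rot: [-3.138, 0.009, 3.122]
contact_force: [2.2, 0.1, 1.3]
clock: 37.47
eef_pos: [635.0, -229.6, 265.0]
tcp_rot: [3.141, -0.0, 3.123]
contact_force: [-1.4, -0.3, -1.0]
[[321.61650682 145.26002547]]
```

View pics/c11.png

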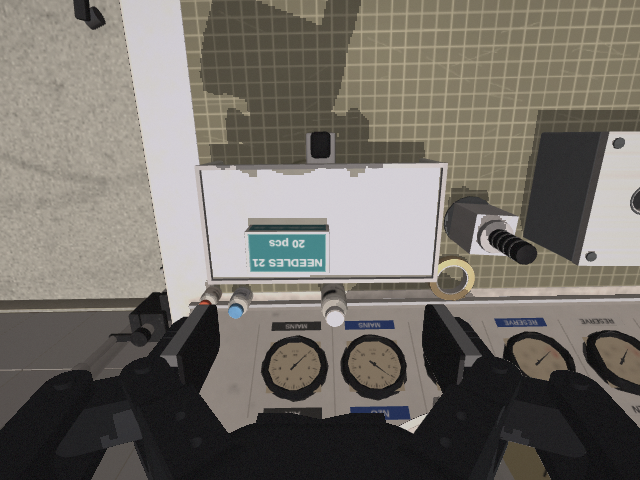

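The grip is at (320,145), exactly where it should be with the tray home. The box is flat on the roof at (288,250) and the rod is upright in its stand. I'm handing in.

```bash
python3 -c "
from rig import r
print(r.sign_off())"
```

```text
the job is handed in; nothing more can be done
None
```

I handed the job in at about 37 s of robot time: both filters present (1 and 2) are in the tray, the tray is home in the cabinet, the rod is back upright in its stand, and the needle box is flat on the roof; sign-off gave no verdict.

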